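Take the slate price board off its keyhole studs and file it in the rack

TASK

Take the slate price board down from its stand: it hangs on two hidden headed studs, so slide it level to the robot's right along its keyhole slots until you feel it come up against the end, then draw it straight off the front of the stand, without straining it against the studs. Then stand it upright in the trough of the wooden rack, right down on its floor and roughly centred along it, let go, and leave the other things on the table as they are.

Things in the scene. Friction and masses are not known exactly. Their poses are not given: they have to be found in the camera images.
- plaque: The price board: dark wooden plate with a grey-black slate face, 14 mm thick (x), 160 mm wide (y), 130 mm tall (z), about 0.3 kg. Origin: centre of its lower edge; z up, slate face toward its -x. It hangs level, flat against the stand's front, on two studs in keyholes in its back. Lifting or pulling it before the studs are in the wide ends only jams it.
- plaque_top (a point): Middle of the price board's top edge; axes as the board's. The top 43 mm of the board stand clear above the stand, so it can be pinched from above here across its 14 mm thickness.
- plaque_keyholes (a point): Point on the board's back, 75 mm above its lower edge, midway between the wide ends of the two keyholes, which lie 40 mm either side of it along y. Each wide end is a 20 mm square opening; a slot 9 mm high runs from it toward -y (robot's right). So the board must move along its own -y until a wall in it stops the studs' heads, 1.5 mm past the openings' middle; it then comes off toward -x.
- stand: The stand, fixed to the table: pale wooden foot 120 x 200 x 14 mm; upright board 184 mm wide, its top 132 mm above the table, its front face at x = +10 mm, facing -x. Origin: centre of the foot's underside, on the table. Two brass studs, 80 mm apart, stick out 10 mm from the front face 120 mm above the table: neck 6 mm thick, head 13 mm wide and 4 mm thick.
- stand_front (a point): Point on the stand's front face, 120 mm above the table (the studs' height), at mid width. The studs' place along y differs each time and is hidden: the board has 12 to 40 mm to slide before they meet its wide ends. As it hangs, the keyholes sit 1.5 mm low on the necks: raising the board 1.5 mm takes off the weight and centres the heads, with about 3 mm of play up and down in the wide ends.
- rack: The storage rack, fixed to the table: wooden base 90 x 180 x 10 mm with a trough along its y axis, between two walls 22 mm apart inside and 170 mm long, flared at the top, 65 mm high over all, open at both ends. Origin: centre of its underside, on the table; z up.
- rack_floor (a point): Centre of the trough's floor, 10 mm above the table; axes as the rack's.
- candle_2: Bystander, loose: round candle tin 66 mm wide, 28 mm tall; origin: centre of its underside.
- washi_4: Bystander, loose: blue-violet roll of paper tape lying flat, 54 mm wide, 15 mm tall; origin: centre of its underside.
- stamp_1: Bystander, loose: wooden rubber stamp with dark turned handle, 40 x 40 x 74 mm; origin: centre of its underside.

How it is judged:
By the outcome, as a careful person would: the job done as asked, in the order asked, and still so for the second after the job is handed in, with the robot touching nothing.
It also fails if it takes over 42 s, if anything falls off the work surface, if the arm or the gripper's body presses on something with over 40 N, if the wrist force passes 120 N, or if a joint passes its speed limit or range.

ROBOT

A 6-joint arm with a two-finger parallel gripper is mounted at the origin on the work surface; the furniture and walls round the work are solid. World frame = base frame: x ahead of the robot, y to its left, z up, the work surface at z = 0. Lengths are in m, angles in degrees, forces in N, time in s.
With the tool pointing down it reaches from about 0.4 to 0.825 m from the base axis. Payload 7 kg.
Tool frame: the origin (TCP) lies on the centre line of the jaws, within the pads' length; the fingertips stand 14 mm ahead of it and the grasp point (between the pads) lies 5 mm behind it; z points along the fingers, x is the direction in which the jaws open and shut, and the axes are right-handed (so a half turn about z gives the same grasp; the last joint's range is limited). The gripper opens to 88 mm and grips with 3 to 60 N. Pads are 19 mm wide; open, the fingers measure 130 mm over their backs; the gripper's body (78 mm by 193 mm) begins 47 mm behind the grasp point.
Start: joints at [-55.285, 20.546, 0.682, 0, -70.136, -16.507], TCP at [0.211, -0.641, 0.241] pointing down, gripper open.
Joint ranges: [-176.03, 176.03], [-82.01, 121.73], [-58.28, 71.71], [-173.87, 95.51], [-174.79, -0.11], [-173.66, 173.66]. Speed limits (degrees/s): [136.94, 136.94, 172.46, 180, 180, 180].

INTERFACE

Orientations are given as [roll, pitch, yaw] about the fixed x, y, z axes, in that order (R = Rz(yaw) Ry(pitch) Rx(roll)).
In Python, from plant import * gives the robot as it stands.
- The arm moves only by the shell command python3 -m handwheel 'ROWS' [OPENING]. ROWS is JSON, a list of rows, each a list of 2 entries, a list of its own where there are three numbers: the shift along the tool's x, y, z each as a share of 0.2 m, from -1 to 1, then the turn, a rotation vector about the tool's x, y, z each as a share of 360 degrees, from -1 to 1. In form: [[[tx, ty, tz], [ax, ay, az]], ...]. A call has 1 to 5 rows; each row is the pose to reach, as a shift and turn from the pose commanded when the call began, along the tool's axes at that moment, turning the shorter way round; what a row does not reach only later rows make up. A row lasts 1/12 s, in which the tool goes at most 41.7 mm and 7.16 degrees, less where a joint would pass 70% of its speed; a pose out of reach is approached as far as the arm can. A call with a number of a shift or a turn outside -1 to 1 is refused whole. A call with a gripper value outside its range is refused whole. OPENING is the closure, from -1 (fully open) to 1 (shut), set as the call begins (- or left out, the last holds). The fingers move at their own pace and stop on an object; the grip force is fixed at half the most. Time passes only in rows, so rows that repeat a pose let the fingers close. It gives the time, the measured TCP pose, the force and the opening at its end, in the units of the state.
- get_obs(): the state, without advancing time (a new reading comes with each control period).
- snapshot(name): name is "side" or "top" or "wrist"; returns a dict with "color" (480x640x3 uint8, red, green, blue), "z_map" (480x640 float32, m along the optical axis (not along the pixel's ray), 0 where there is no reading), "intrinsics" (3x3 intrinsics, pixels), "distortion" ([k1, k2, p1, p2, k3] as OpenCV has them; the pictures are not rectified), "rvec" (rotation vector, rad) and "tvec" (3), from world to camera coordinates, as OpenCV has them. Camera axes: x right, y down, z forward; pixel columns grow to the right and rows downward; lengths in m; the calibration is good to about 2 mm. A picture is of the moment at which its call begins.
- close_job(): hands the job in, once; it reports no verdict.
The state is a dict: "clock": time; "joint_pos": joint angles; "qvel": joint speeds; "tau": joint torques, N m; "tool_pos": TCP position; "orientation": TCP orientation; "force": force on the tool from outside, world axes, zero at the start; "moment": the same for the moment, N m; "opening": finger opening in m.
Only numpy, scipy, OpenCV 4.12 (cv2) and the standard library are available. Lean on these libraries where they do the work, as an engineer would, in place of code of your own. Each camera call takes 0.05 s, during which the arm holds its last target. There are 200 camera calls.

## Working session

There is one attempt and no reset: what is moved stays moved. The work goes in short steps, Python scripts to look and compute and a shell command to move; the robot and the scene stay as the last step left them, time stands still between calls to the robot, and variables do not carry over. Pictures are saved under pics/ and viewed, about 8 in all and at most 12, crops included, and the job is handed in when it is done.

```bash
mkdir -p pics; ls; cat > h.py <<'E'
from plant import *
import numpy as np, cv2
from scipy.spatial.transform import Rotation as R
def cloud(s):
    h,w=s["z_map"].shape
    u,v=np.meshgrid(np.arange(w),np.arange(h))
    p=cv2.undistortPoints(np.stack([u,v],-1).reshape(-1,1,2).astype(np.float64),np.array(s["intrinsics"]),np.array(s["distortion"])).reshape(h,w,2)
    z=s["z_map"].astype(float)
    c=np.dstack([p[...,0]*z,p[...,1]*z,z])
    Rm=cv2.Rodrigues(np.array(s["rvec"],float))[0]
    W=(c-np.array(s["tvec"]).reshape(3))@Rm
    W[z==0]=np.nan
    return W
def save(s,n): cv2.imwrite(f"pics/{n}.png",s["color"][...,::-1])
E
python3 - <<'E'
from h import *
o=get_obs(); print({k:np.round(v,3) for k,v in o.items()})
ims=[]
for n in("top","side"):
    s=snapshot(n); save(s,n); W=cloud(s); np.save(n+".npy",W); ims.append(s["color"])
    print(n, -cv2.Rodrigues(np.array(s["rvec"],float))[0].T@np.array(s["tvec"]).reshape(3))
E
```

```text
pics
{'clock': np.float64(0.0), 'joint_pos': array([-5.5286e+01,  2.0592e+01,  6.3300e-01, -2.2000e-02, -7.0136e+01,
       -1.6509e+01]), 'qvel': array([-0.067, -0.056,  0.05 ,  0.014,  0.111,  0.027]), 'tau': array([-1.0000e-03, -5.8271e+01,  2.9307e+01,  6.9970e+00,  7.0000e-03,
       -0.0000e+00]), 'tool_pos': array([ 0.211, -0.641,  0.24 ]), 'orientation': array([-1.79992e+02, -9.70000e-02,  1.08199e+02]), 'force': array([-0.442,  0.43 , -0.169]), 'moment': array([-0.015, -0.067,  0.01 ]), 'opening': np.float64(0.088)}
top [ 0.38187405 -0.02664949  0.95173621]
side [ 0.44080605 -0.8395746   0.51187019]
```

View pics/top.png

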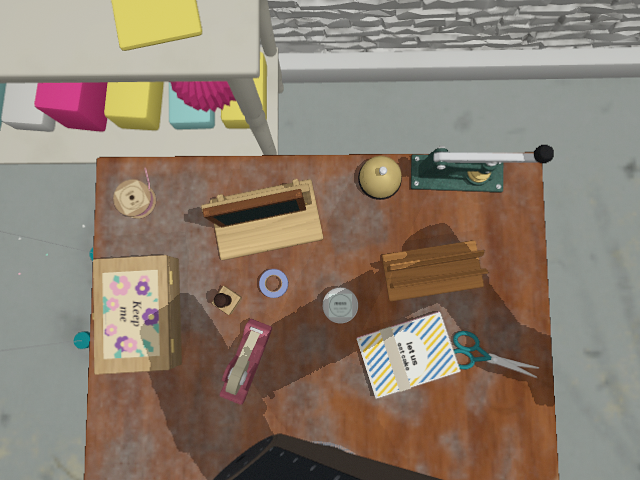

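View pics/side.png

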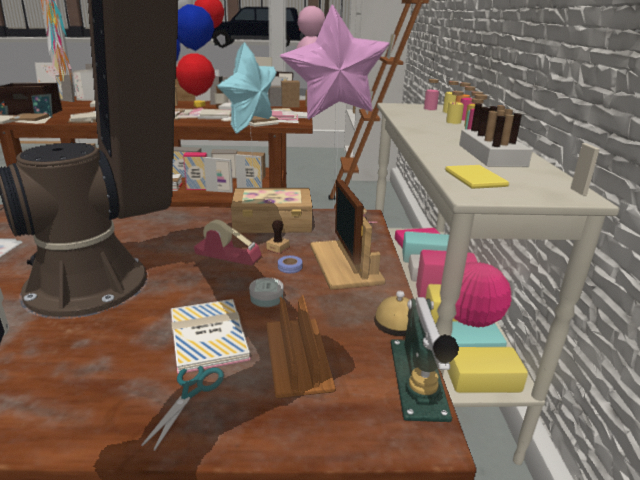

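The top view shows the board at about (255,205) with its slate facing the robot, and the rack at (432,270). The tin is at (340,305), the tape at (273,283) and the stamp at (225,300). The side view shows the same layout, with a shelf beyond the stand.

```bash
python3 - <<'E'
from h import *
W=np.load("top.npy")
def reg(r0,r1,c0,c1,z0,z1):
    P=W[r0:r1,c0:c1].reshape(-1,3); P=P[(P[:,2]>z0)&(P[:,2]<z1)]; return P
def rect(n,P):
    c,(a,b),ang=cv2.minAreaRect((P[:,:2]*1000).astype(np.float32)); print(n,len(P),np.round(c,1),round(a,1),round(b,1),round(ang,1),"z",np.round(np.percentile(P[:,2],[2,50,98]),4))
rect("boardtop",reg(170,240,190,320,.165,.185))
rect("standtop",reg(170,240,190,320,.120,.140))
rect("foot",reg(170,270,190,335,.008,.018))
rect("racktop",reg(225,310,370,495,.055,.075))
rect("rackbase",reg(225,310,370,495,.006,.014))
rect("rackall",reg(225,310,370,495,.006,.1))
rect("stamp",reg(280,320,205,245,.006,.1))
rect("tape",reg(265,300,255,292,.008,.03))
rect("tin",reg(285,325,320,360,.015,.05))
# rack profile
P=reg(225,310,370,495,.004,.1); 
for n in("side",):
    S=np.load(n+".npy").reshape(-1,3); S=S[~np.isnan(S[:,0])]
    m=(S[:,0]>.45)&(S[:,0]<.8)&(S[:,1]>-.05)&(S[:,1]<.4)&(S[:,2]>.165)&(S[:,2]<.185); rect("board side",S[m])
A=W[0:160,0:275].reshape(-1,3); A=A[~np.isnan(A[:,0])]
A=A[A[:,2]>.05]; print("shelf",A.min(0),A.max(0))
E
```

```text
boardtop 989 [535.6  96.5] 15.7 160.0 11.4 z [0.167  0.1729 0.1756]
standtop 665 [544.3  96.8] 31.1 183.1 11.1 z [0.1214 0.1316 0.1386]
foot 3798 [517.1  91.9] 158.6 199.7 11.0 z [0.01   0.0138 0.017 ]
racktop 1020 [ 435.1 -218.9] 42.8 169.6 8.5 z [0.0553 0.0616 0.0664]
rackbase 3298 [ 425.5 -220. ] 109.0 179.6 8.4 z [0.0065 0.0096 0.013 ]
rackall 4541 [ 425.5 -220. ] 109.0 179.6 8.4 z [0.0067 0.0104 0.0649]
stamp 507 [385.6 173.1] 53.2 40.3 55.0 z [0.0101 0.0233 0.0742]
tape 469 [413.4  81.2] 53.3 52.7 89.4 z [0.0108 0.015  0.0187]
tin 999 [370.7 -44. ] 62.7 64.0 89.5 z [0.0245 0.028  0.0312]
board side 270 [536.2  93. ] 15.9 160.5 11.3 z [0.1652 0.172  0.1737]
shelf [0.75783942 0.09062054 0.05001553] [0.89458068 0.58944397 0.17133959]
```

```bash
cat >> h.py <<'E'
def go(pos,yaw):
    o=get_obs(); r0=R.from_euler("xyz",o["orientation"],degrees=True)
    r1=R.from_euler("xyz",[180,0,yaw],degrees=True)
    t=r0.inv().apply(np.array(pos)-o["tool_pos"])/0.2
    a=np.degrees((r0.inv()*r1).as_rotvec())/360
    print("at",np.round(o["tool_pos"],4),np.round(o["orientation"],2),"t",round(float(o["clock"]),2),"F",np.round(o["force"],1),"op",round(float(o["opening"]),4))
    print("shift",np.round(t,4),"turn",np.round(a,4))
E
for i in 1 2 3; do python3 -m handwheel '[[[0.19,0.17,-0.02],[0,0,0]],[[0.38,0.34,-0.04],[0,0,0]],[[0.56,0.5,-0.06],[0,0,0]],[[0.75,0.67,-0.075],[0,0,0]],[[0.75,0.67,-0.075],[0,0,0]]]' -1; done
python3 -c "
from h import *
go([.52,.093,.30],-168.8)"
```

```text
clock: 0.52
tool_pos: [0.2915, -0.4545, 0.2554]
orientation: [180.0, -0.0, 108.2]
force: [1.0, 0.6, -0.3]
opening: 0.0875
clock: 0.93
tool_pos: [0.372, -0.2702, 0.2708]
orientation: [180.0, 0.0, 108.2]
force: [0.8, 0.2, 0.7]
opening: 0.0878
clock: 1.35
tool_pos: [0.4525, -0.0856, 0.2859]
orientation: [180.0, -0.0, 108.2]
force: [2.0, -0.5, -0.6]
opening: 0.0875
at [ 0.4525 -0.0856  0.2859] [ 1.7995e+02 -1.0000e-02  1.0825e+02] t 1.35 F [ 2.  -0.5 -0.6] op 0.0875
shift [ 0.7425  0.6001 -0.0699] turn [ 1.000e-04  1.000e-04 -2.304e-01]
```

```bash
python3 -m handwheel '[[[0.19,0.15,-0.02],[0,0,-0.019]],[[0.38,0.3,-0.04],[0,0,-0.038]],[[0.56,0.45,-0.06],[0,0,-0.057]],[[0.74,0.6,-0.07],[0,0,-0.076]],[[0.74,0.6,-0.07],[0,0,-0.095]]]'
python3 -m handwheel '[[[0,0,0],[0,0,-0.019]],[[0,0,0],[0,0,-0.038]],[[0,0,0],[0,0,-0.057]],[[0,0,0],[0,0,-0.076]],[[0,0,0],[0,0,-0.095]]]'
python3 -m handwheel '[[[0,0,0],[0,0,-0.02]],[[0,0,0],[0,0,-0.04]],[[0,0,0],[0,0,-0.0404]]]'
python3 - <<'E'
from h import *
go([.536,.0965,.25],-168.8)
s=snapshot("wrist"); save(s,"w1"); W=cloud(s).reshape(-1,3)
m=(W[:,2]>.165)&(W[:,2]<.18)&(W[:,0]>.45)&(W[:,0]<.65)&(abs(W[:,1]-.1)<.1); P=W[m]
if len(P): print(len(P),cv2.minAreaRect((P[:,:2]*1000).astype(np.float32)),np.median(P[:,2]))
print(np.round(get_obs()["joint_pos"],1))
E
```

```text
clock: 1.77
tool_pos: [0.5208, 0.0935, 0.2994]
orientation: [180.0, -0.0, 142.8]
force: [0.9, -0.2, -0.1]
opening: 0.0874
clock: 2.18
tool_pos: [0.5197, 0.0901, 0.2991]
orientation: [-180.0, -0.0, 177.0]
force: [1.2, -0.1, 0.1]
opening: 0.0878
clock: 2.43
tool_pos: [0.5197, 0.0899, 0.2992]
orientation: [-180.0, -0.0, -168.5]
force: [0.3, 0.1, 0.5]
opening: 0.088
at [0.5197 0.0899 0.2992] [-1.8000e+02 -4.0000e-02 -1.6851e+02] t 2.43 F [0.3 0.1 0.5] op 0.088
shift [-0.0866  0.0159  0.246 ] turn [-0.     -0.0001  0.0008]
3523 ((536.9719848632812, 90.10274505615234), (15.00960636138916, 150.13645935058594), 10.99344539642334) 0.17382682563353755
[ 31.1   4.6 -12.4  -0.  -73.1 -20.1]
```

View pics/w1.png

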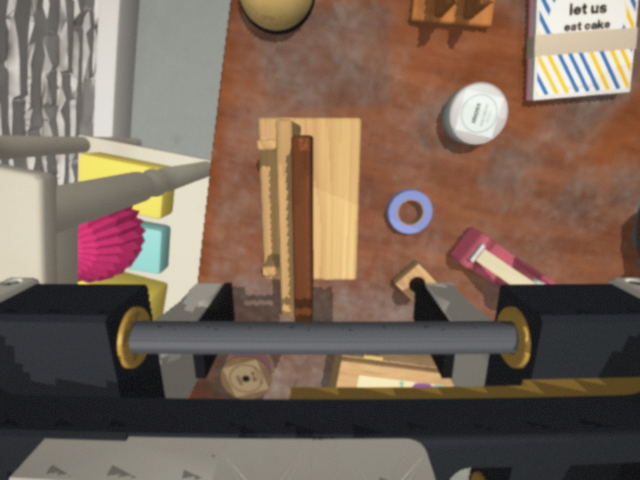

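```bash
python3 -m handwheel '[[[-0.085,0.016,0.1],[0,0,0.001]],[[-0.085,0.016,0.25],[0,0,0.001]],[[-0.085,0.016,0.3],[0,0,0.001]],[[-0.085,0.016,0.3],[0,0,0.001]]]'
python3 -c "
from h import *
go([.5357,.0965,.154],-168.9)"
```

```text
clock: 2.82
tool_pos: [0.5341, 0.0956, 0.2366]
orientation: [-179.9, -0.3, -169.4]
force: [-0.2, 1.0, 0.5]
opening: 0.0879
at [0.5341 0.0956 0.2366] [-179.92   -0.35 -169.4 ] t 2.82 F [-0.2  1.   0.5] op 0.0879
shift [-0.011   0.0034  0.4128] turn [-0.0002 -0.001  -0.0014]
```

```bash
python3 -m handwheel '[[[-0.007,0.004,0.15],[0,0,0]],[[-0.007,0.004,0.3],[0,0,0]],[[-0.007,0.004,0.41],[0,0,0]],[[-0.007,0.004,0.41],[0,0,0]],[[-0.007,0.004,0.41],[0,0,0]]]'
python3 -c "
from h import *
go([.5357,.0965,.154],-168.9)"
```

```text
clock: 3.23
tool_pos: [0.5373, 0.0973, 0.1584]
orientation: [-179.9, -0.0, -169.3]
force: [1.1, 0.0, 1.5]
opening: 0.0874
at [0.5373 0.0973 0.1584] [-1.7994e+02 -4.0000e-02 -1.6926e+02] t 3.23 F [1.1 0.  1.5] op 0.0874
shift [ 0.0086 -0.0024  0.0218] turn [-0.0002 -0.0001 -0.001 ]
```

```bash
python3 -m handwheel '[[[0.0086,-0.002,0.02],[0,0,-0.001]],[[0.0086,-0.002,0.02],[0,0,-0.001]],[[0.0086,-0.002,0.02],[0,0,-0.001]]]'
python3 -c "
from h import *
go([.5357,.0965,.154],-168.9)"
```

```text
clock: 3.48
tool_pos: [0.5362, 0.097, 0.1551]
orientation: [180.0, 0.1, -168.9]
force: [-0.3, -0.3, 0.1]
opening: 0.0878
at [0.5362 0.097  0.1551] [ 1.7997e+02  1.3000e-01 -1.6885e+02] t 3.48 F [-0.3 -0.3  0.1] op 0.0878
shift [ 0.0029 -0.0021  0.0057] turn [0.0001 0.0004 0.0001]
```

```bash
python3 -m handwheel '[[[0.002,0,0],[0,0,0]],[[0.002,0,0],[0,0,0]],[[0.002,0,0],[0,0,0]],[[0.002,0,0],[0,0,0]],[[0.002,0,0],[0,0,0]]]' 1
python3 -m handwheel '[[[0,0,0],[0,0,0]],[[0,0,0],[0,0,0]],[[0,0,0],[0,0,0]],[[0,0,0],[0,0,0]],[[0,0,0],[0,0,0]]]'
python3 -c "
from h import *
go([.5357,.0965,.154],-168.9);print(get_obs()['moment'])"
```

```text
clock: 3.9
tool_pos: [0.5352, 0.0967, 0.1537]
orientation: [180.0, 0.0, -168.8]
force: [-0.0, 0.4, 0.5]
opening: 0.0598
clock: 4.32
tool_pos: [0.5352, 0.0966, 0.1535]
orientation: [-180.0, -0.0, -168.9]
force: [-0.3, 0.6, -0.6]
opening: 0.0265
at [0.5352 0.0966 0.1535] [-1.8000e+02 -1.0000e-02 -1.6885e+02] t 4.32 F [-0.3  0.6 -0.6] op 0.0265
shift [-0.0025 -0.0012 -0.0024] turn [-0.     -0.      0.0001]
[-0.02497062  0.1179289   0.00766645]
```

```bash
python3 -m handwheel '[[[0,0,0],[0,0,0]],[[0,0,0],[0,0,0]],[[0,0,0],[0,0,0]],[[0,0,0],[0,0,0]],[[0,0,0],[0,0,0]]]'
python3 -c "
from h import *
go([.5357,.0965,.154],-168.9);print(get_obs()['moment'])"
```

```text
clock: 4.73
tool_pos: [0.5354, 0.0968, 0.1536]
orientation: [180.0, 0.0, -168.8]
force: [0.8, -0.2, -1.3]
opening: 0.0139
at [0.5354 0.0968 0.1536] [ 1.8000e+02  3.0000e-02 -1.6884e+02] t 4.73 F [ 0.8 -0.2 -1.3] op 0.0139
shift [-0.0012 -0.0017 -0.002 ] turn [0.     0.0001 0.0002]
[ 0.11539116 -0.3875697  -0.05752918]
```

```bash
python3 -m handwheel '[[[0,0,-0.004],[0,0,0]],[[0,0,-0.0075],[0,0,0]],[[0,0,-0.0075],[0,0,0]],[[0,0,-0.0075],[0,0,0]]]'
python3 -c "
from h import *
go([.5357,.0965,.155],-168.9);print(get_obs()['moment'])"
```

```text
clock: 5.07
tool_pos: [0.5353, 0.0967, 0.155]
orientation: [180.0, 0.0, -168.8]
force: [2.7, 0.1, -2.5]
opening: 0.0139
at [0.5353 0.0967 0.155 ] [ 1.7999e+02  2.0000e-02 -1.6885e+02] t 5.07 F [ 2.7  0.1 -2.5] op 0.0139
shift [-0.0016 -0.0016  0.0002] turn [0.     0.     0.0001]
[ 0.33623041 -0.9734932   0.02115305]
```

```bash
python3 -m handwheel '[[[0,-0.01,0],[0,0,0]],[[0,-0.02,0],[0,0,0]],[[0,-0.03,0],[0,0,0]],[[0,-0.04,0],[0,0,0]],[[0,-0.045,0],[0,0,0]]]'
python3 -c "
from h import *
go([.5353,.0967,.155],-168.85);print(get_obs()['moment'])"
```

```text
clock: 5.48
tool_pos: [0.5362, 0.0871, 0.1548]
orientation: [-180.0, -0.1, -168.9]
force: [-0.4, 0.4, -1.9]
opening: 0.0139
at [0.5362 0.0871 0.1548] [-1.7997e+02 -1.0000e-01 -1.6887e+02] t 5.48 F [-0.4  0.4 -1.9] op 0.0139
shift [-0.0049  0.0482 -0.0011] turn [-0.0001 -0.0003 -0.0001]
[-0.0237795   0.14388539 -0.01598104]
```

```bash
for i in 1 2; do python3 -m handwheel '[[[0,-0.005,0],[0,0,0]],[[0,-0.01,0],[0,0,0]],[[0,-0.015,0],[0,0,0]],[[0,-0.02,0],[0,0,0]]]'
python3 -c "
from h import *
go([.5353,.0967,.155],-168.85);print(get_obs()['moment'])"; done
```

```text
clock: 5.82
tool_pos: [0.5375, 0.0837, 0.155]
orientation: [-180.0, -0.0, -168.9]
force: [-0.0, 0.0, -2.1]
opening: 0.0139
at [0.5375 0.0837 0.155 ] [-1.7999e+02 -3.0000e-02 -1.6885e+02] t 5.82 F [-0.   0.  -2.1] op 0.0139
shift [-0.0019  0.066  -0.0002] turn [-0.     -0.0001 -0.    ]
[ 0.02521902  0.14834047 -0.00783524]
clock: 6.15
tool_pos: [0.5383, 0.081, 0.1549]
orientation: [179.9, 0.0, -168.9]
force: [-2.8, 10.1, -1.9]
opening: 0.0137
at [0.5383 0.081  0.1549] [ 1.7989e+02  2.0000e-02 -1.6887e+02] t 6.15 F [-2.8 10.1 -1.9] op 0.0137
shift [-0.0005  0.0798 -0.0002] turn [ 0.0003  0.0001 -0.    ]
[3.78956838 1.57523447 0.03868493]
```

It moved freely for about 15 mm and then hit a clean 10 N contact along +y. I'll ease off about 0.8 mm and draw it forward slowly, checking the force as I go.

```bash
python3 -m handwheel '[[[0,0.004,0],[0,0,0]],[[0,0.004,0],[0,0,0]],[[0,0.004,0],[0,0,0]]]'
python3 -m handwheel '[[[0.005,0,0],[0,0,0]],[[0.01,0,0],[0,0,0]],[[0.015,0,0],[0,0,0]]]'
python3 -c "
from h import *
go([.5353,.0967,.155],-168.85);print(get_obs()['moment'])"
```

```text
clock: 6.4
tool_pos: [0.5382, 0.0813, 0.155]
orientation: [180.0, 0.0, -168.8]
force: [-2.0, 4.7, -2.3]
opening: 0.0137
clock: 6.65
tool_pos: [0.5364, 0.0808, 0.1555]
orientation: [180.0, 0.1, -168.8]
force: [1.9, 4.3, -2.7]
opening: 0.014
at [0.5364 0.0808 0.1555] [ 1.7996e+02  1.4000e-01 -1.6883e+02] t 6.65 F [ 1.9  4.3 -2.7] op 0.014
shift [-0.01    0.0788  0.0026] turn [0.0001 0.0004 0.    ]
[ 1.82744212 -0.4445058  -0.05822767]
```

```bash
python3 -m handwheel '[[[0,0.004,0],[0,0,0]],[[0,0.004,0],[0,0,0]],[[0.005,0.004,0],[0,0,0]],[[0.01,0.004,0],[0,0,0]],[[0.015,0.004,0],[0,0,0]]]'
python3 -c "
from h import *
go([.5353,.0967,.155],-168.85);print(get_obs()['moment'])"
```

```text
clock: 7.07
tool_pos: [0.5319, 0.0799, 0.1549]
orientation: [-180.0, -0.1, -168.9]
force: [0.6, -0.8, -1.9]
opening: 0.0139
at [0.5319 0.0799 0.1549] [-1.7997e+02 -5.0000e-02 -1.6886e+02] t 7.07 F [ 0.6 -0.8 -1.9] op 0.0139
shift [-0.0332  0.0793 -0.0007] turn [-0.0001 -0.0001 -0.    ]
[0.02726651 0.16020535 0.04483316]
```

```bash
python3 -m handwheel '[[[0.01,0,0],[0,0,0]],[[0.02,0,0],[0,0,0]],[[0.03,0,0],[0,0,0]],[[0.04,0,0],[0,0,0]],[[0.05,0,0],[0,0,0]]]'
python3 -m handwheel '[[[0.02,0,0],[0,0,0]],[[0.05,0,0],[0,0,0]],[[0.08,0,0],[0,0,0]],[[0.11,0,0],[0,0,0]],[[0.14,0,0],[0,0,0]]]'
python3 -m handwheel '[[[0,0,-0.08],[0,0,0]],[[0,0,-0.18],[0,0,0]],[[0,0,-0.28],[0,0,0]],[[0,0,-0.35],[0,0,0]],[[0,0,-0.35],[0,0,0]]]'
python3 - <<'E'
from h import *
go([.435,-.219,.225],-171.6)
W=np.load("top.npy"); P=W[225:310,370:495].reshape(-1,3); P=P[P[:,2]>-.01]
r=np.radians(8.4); c=np.array([.435,-.219])
L=(P[:,:2]-c)@np.array([[np.cos(r),-np.sin(r)],[np.sin(r),np.cos(r)]])
m=abs(L[:,1])<.07
for b in np.arange(-.07,.06,.004):
    q=m&(L[:,0]>=b)&(L[:,0]<b+.004)
    if q.sum(): print(round(b*1000),q.sum(),np.round(np.percentile(P[q,2]*1000,[10,50,90])))
E
```

```text
clock: 7.48
tool_pos: [0.5222, 0.0784, 0.1551]
orientation: [-180.0, -0.0, -168.8]
force: [-0.8, 0.4, -2.9]
opening: 0.014
clock: 7.9
tool_pos: [0.4942, 0.0729, 0.1551]
orientation: [180.0, -0.0, -168.8]
force: [-0.4, 0.0, -1.9]
opening: 0.0135
clock: 8.32
tool_pos: [0.4962, 0.0735, 0.2283]
orientation: [179.9, 0.3, -168.8]
force: [1.6, 0.1, -2.6]
opening: 0.0138
at [0.4962 0.0735 0.2283] [ 179.95    0.31 -168.81] t 8.32 F [ 1.6  0.1 -2.6] op 0.0138
shift [ 0.5841 -1.3754  0.012 ] turn [0.0002 0.0009 0.0077]
-70 123 [-2. -1.  2.]
-66 155 [-2. -0.  2.]
-62 159 [-3. -0.  2.]
-58 157 [-2. -0.  2.]
-54 158 [-2. -0.  2.]
-50 159 [-2. -0.  2.]
-46 150 [-1.  8. 11.]
-42 162 [ 7. 10. 12.]
-38 160 [ 7. 10. 12.]
-34 161 [ 8. 10. 12.]
-30 158 [ 8. 10. 12.]
-26 159 [ 8. 10. 12.]
-22 186 [ 9. 63. 65.]
-18 176 [58. 61. 64.]
-14 144 [52. 56. 58.]
-10 158 [ 8. 10. 12.]
-6 159 [ 7.  9. 12.]
-2 159 [ 8. 10. 12.]
2 154 [ 8. 10. 12.]
6 159 [ 7.  9. 12.]
10 249 [10. 53. 58.]
14 184 [58. 61. 64.]
18 157 [61. 64. 66.]
22 67 [ 8. 10. 12.]
26 157 [ 8. 10. 12.]
30 151 [ 7. 10. 12.]
34 158 [ 7. 10. 12.]
38 158 [ 8. 10. 12.]
42 125 [ 1.  9. 11.]
46 152 [-3. -1.  2.]
50 158 [-2. -1.  2.]
54 148 [-2. -0.  2.]
58 153 [-3. -0.  1.]
```

```bash
python3 -m handwheel '[[[0.05,-0.1,0],[0,0,0]],[[0.12,-0.27,0],[0,0,0]],[[0.19,-0.44,0],[0,0,0]],[[0.25,-0.6,0],[0,0,0]],[[0.29,-0.69,0],[0,0,0]]]'
python3 -m handwheel '[[[0.06,-0.15,0],[0,0,0.002]],[[0.13,-0.31,0],[0,0,0.004]],[[0.2,-0.47,0],[0,0,0.006]],[[0.26,-0.61,0],[0,0,0.0077]],[[0.29,-0.68,0],[0,0,0.0077]]]'
python3 -m handwheel '[[[0,0,0],[0,0,0]],[[0,0,0],[0,0,0]]]'
python3 - <<'E'
from h import *
s=snapshot("wrist"); save(s,"w2"); W=cloud(s)
np.save("w2.npy",W)
s=snapshot("side"); save(s,"s2")
go([.435,-.219,.19],-171.6)
E
```

```text
clock: 8.73
tool_pos: [0.463, -0.0759, 0.2241]
orientation: [180.0, -0.1, -168.9]
force: [0.8, -0.5, -2.2]
opening: 0.0136
clock: 9.15
tool_pos: [0.4324, -0.2204, 0.224]
orientation: [180.0, -0.1, -171.7]
force: [0.7, -0.1, -3.1]
opening: 0.0139
clock: 9.32
tool_pos: [0.4332, -0.2188, 0.224]
orientation: [180.0, -0.1, -171.8]
force: [1.0, 0.4, -2.6]
opening: 0.0138
at [ 0.4338 -0.2178  0.2244] [ 1.7997e+02 -4.0000e-02 -1.7163e+02] t 9.42 F [-0.6  0.6 -2.3] op 0.0138
shift [-0.0052 -0.0069  0.1722] turn [ 0.0001 -0.0001 -0.0001]
```

View pics/w2.png

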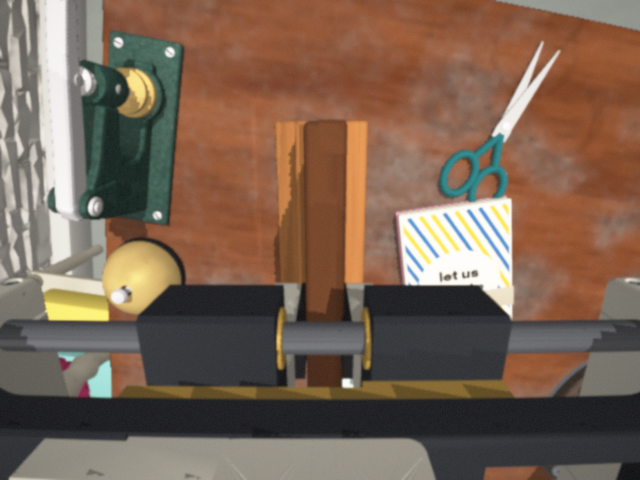

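View pics/s2.png

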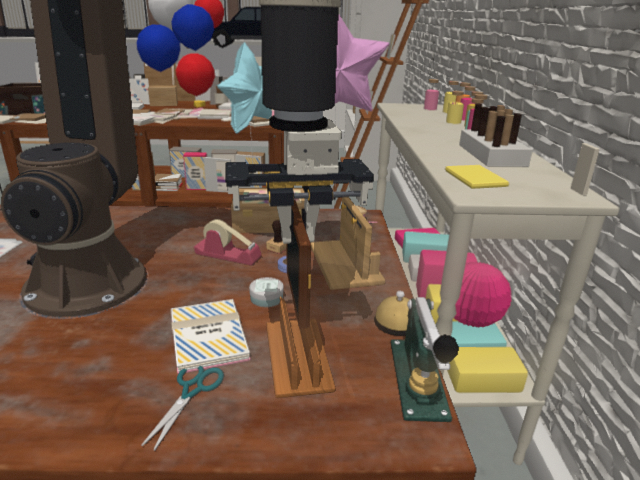

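The wrist view shows the board (325,200) over the trough and parallel to it, with walls visible at 290 and 355. The side view shows it held upright. I'll measure the offset in numbers.

```bash
python3 - <<'E'
from h import *
P=np.load("w2.npy").reshape(-1,3); P=P[(~np.isnan(P[:,0]))&(abs(P[:,0]-.44)<.12)&(P[:,1]<-.25)&(P[:,1]>-.34)]
def rect(n,P): print(n,len(P),cv2.minAreaRect((P[:,:2]*1000).astype(np.float32)))
B=P[(P[:,2]>.235)&(P[:,2]<.252)]; rect("board",B); print(np.median(B[:,2]))
K=P[(P[:,2]>.045)&(P[:,2]<.07)]; rect("rack",K)
s=snapshot("side"); S=cloud(s).reshape(-1,3); S=S[~np.isnan(S[:,0])]
r=np.radians(8.4); L=S[:,:2]-[.435,-.219]; L=L@np.array([[np.cos(r),-np.sin(r)],[np.sin(r),np.cos(r)]])
m=(abs(L[:,0])<.012)&(abs(L[:,1])<.095)&(S[:,2]>.09)&(S[:,2]<.26)
e=m&(L[:,1]<-.06)
for z in np.arange(.10,.26,.02):
    q=e&(abs(S[:,2]-z)<.01)
    if q.sum()>3: print(round(z,2),q.sum(),np.round(np.percentile(L[q,0]*1000,[3,50,97]),1),np.round(L[q,1].min()*1000,1))
print("zmin",np.percentile(S[m,2],1))
E
```

```text
board 5950 ((440.7816467285156, -274.5765380859375), (14.785733222961426, 51.13946533203125), 8.292205810546875)
0.24433954142372594
rack 567 ((443.2397155761719, -276.07611083984375), (42.9517936706543, 58.4466438293457), 8.343113899230957)
0.12 118 [-8.9 -2.5  5.3] -81.8
0.14 143 [-8.8 -3.4  4.9] -83.1
0.16 157 [-8.8 -3.5  4.6] -83.0
0.18 167 [-8.8 -2.7  5.5] -82.9
0.2 173 [-8.9 -2.9  5.2] -82.6
0.22 172 [-8.9 -3.2  4.7] -82.6
0.24 200 [-8.9 -2.7  4.9] -82.5
zmin 0.11598768102058256
```

```bash
python3 -m handwheel '[[[-0.011,0.012,0.03],[0,0,0]],[[-0.011,0.012,0.1],[0,0,0]],[[-0.011,0.012,0.16],[0,0,0]],[[-0.011,0.012,0.2],[0,0,0]],[[-0.011,0.012,0.2],[0,0,0]]]'
python3 - <<'E'
from h import *
go([.437,-.219,.12],-171.6)
s=snapshot("wrist"); P=cloud(s).reshape(-1,3); P=P[(~np.isnan(P[:,0]))&(abs(P[:,0]-.44)<.12)&(P[:,1]<-.25)&(P[:,1]>-.34)]
for n,a,b in(("board",.195,.215),("rack",.045,.07)):
    B=P[(P[:,2]>a)&(P[:,2]<b)]; (c,wh,an)=cv2.minAreaRect((B[:,:2]*1000).astype(np.float32)); r=np.radians(8.4); d=np.array(c)-[435,-219]
    print(n,"local x",d@[np.cos(r),np.sin(r)],wh,an,np.median(B[:,2]))
E
```

```text
clock: 9.88
tool_pos: [0.4351, -0.2146, 0.1831]
orientation: [179.9, -0.2, -171.6]
force: [-0.3, 0.8, -1.9]
opening: 0.0137
at [ 0.4351 -0.2146  0.1831] [ 1.7993e+02 -1.7000e-01 -1.7157e+02] t 9.88 F [-0.3  0.8 -1.9] op 0.0137
shift [-0.0072 -0.0237  0.3153] turn [ 0.0002 -0.0005  0.0001]
board local x 0.34947071370308164 (14.852505683898926, 47.15581512451172) 8.41755199432373 0.2033734612506494
rack local x -0.10854791692702329 (43.067161560058594, 58.687339782714844) 8.295392036437988 0.06416263565122823
```

```bash
python3 -m handwheel '[[[0,0,0.05],[0,0,0]],[[0,0,0.12],[0,0,0]],[[0,0,0.19],[0,0,0]],[[0,0,0.24],[0,0,0]],[[0,0,0.26],[0,0,0]]]'
python3 -m handwheel '[[[0,0,0],[0,0,0]],[[0,0,0.008],[0,0,0]],[[0,0,0.016],[0,0,0]],[[0,0,0.024],[0,0,0]]]'
python3 -c "
from h import *
go([.437,-.219,.12],-171.6);print(get_obs()['moment'])"
```

```text
clock: 10.35
tool_pos: [0.4354, -0.2153, 0.1317]
orientation: [180.0, -0.1, -171.6]
force: [-0.8, -0.0, -2.4]
opening: 0.0138
clock: 10.68
tool_pos: [0.4365, -0.2156, 0.1288]
orientation: [-180.0, 0.1, -171.6]
force: [0.1, 0.3, -1.8]
opening: 0.0141
at [ 0.4365 -0.2156  0.1288] [-1.7998e+02  8.0000e-02 -1.7162e+02] t 10.68 F [ 0.1  0.3 -1.8] op 0.0141
shift [ 0.0002 -0.0172  0.0439] turn [-0.0001  0.0002 -0.    ]
[ 0.03496937  0.1205477  -0.01493069]
```

Next I'll go down in 1 mm rows until it touches the floor.

```bash
python3 -m handwheel '[[[0,0,0.007],[0,0,0]],[[0,0,0.014],[0,0,0]],[[0,0,0.021],[0,0,0]],[[0,0,0.028],[0,0,0]],[[0,0,0.028],[0,0,0]]]'
python3 -m handwheel '[[[0,0,0.004],[0,0,0]],[[0,0,0.008],[0,0,0]],[[0,0,0.008],[0,0,0]]]'
python3 -c "
from h import *
go([.437,-.219,.12],-171.6);print(get_obs()['moment'])"
```

```text
clock: 11.1
tool_pos: [0.4358, -0.2155, 0.1224]
orientation: [180.0, -0.0, -171.6]
force: [-0.2, 0.3, -2.4]
opening: 0.0137
clock: 11.35
tool_pos: [0.4359, -0.2155, 0.1209]
orientation: [180.0, -0.0, -171.6]
force: [0.2, -0.3, -2.6]
opening: 0.0141
at [ 0.4359 -0.2155  0.1209] [ 1.8000e+02 -1.0000e-02 -1.7162e+02] t 11.35 F [ 0.2 -0.3 -2.6] op 0.0141
shift [-0.0027 -0.018   0.0047] turn [ 0.     -0.     -0.0001]
[0.02717058 0.18956478 0.04735256]
```

```bash
for i in 1 2 3; do python3 -m handwheel '[[[0,0,0.003],[0,0,0]],[[0,0,0.003],[0,0,0]],[[0,0,0.003],[0,0,0]]]'; done
```

```text
clock: 11.6
tool_pos: [0.436, -0.2155, 0.1204]
orientation: [180.0, -0.0, -171.6]
force: [0.6, 0.8, -2.9]
opening: 0.0136
clock: 11.85
tool_pos: [0.4362, -0.2155, 0.1203]
orientation: [-180.0, 0.0, -171.6]
force: [-1.0, 2.0, 4.3]
opening: 0.0134
clock: 12.1
tool_pos: [0.4363, -0.2155, 0.1202]
orientation: [-180.0, 0.0, -171.6]
force: [-2.4, 4.0, 10.4]
opening: 0.0137
```

```bash
python3 -m handwheel '[[[0,0,-0.002],[0,0,0]],[[0,0,-0.002],[0,0,0]]]'
python3 -m handwheel '[[[0,0,0],[0,0,0]],[[0,0,0],[0,0,0]],[[0,0,0],[0,0,0]],[[0,0,0],[0,0,0]],[[0,0,0],[0,0,0]]]' -0.2
python3 -m handwheel '[[[0,0,0],[0,0,0]],[[0,0,0],[0,0,0]],[[0,0,0],[0,0,0]],[[0,0,0],[0,0,0]],[[0,0,0],[0,0,0]]]'
```

```text
clock: 12.27
tool_pos: [0.4362, -0.2155, 0.1202]
orientation: [-180.0, 0.0, -171.6]
force: [-2.8, 2.9, 8.2]
opening: 0.0139
clock: 12.68
tool_pos: [0.436, -0.2156, 0.1196]
orientation: [-180.0, -0.0, -171.6]
force: [0.1, 0.3, 0.0]
opening: 0.0416
clock: 13.1
tool_pos: [0.436, -0.2155, 0.1197]
orientation: [-180.0, 0.0, -171.6]
force: [0.1, -0.5, 1.0]
opening: 0.0523
```

```bash
python3 -m handwheel '[[[0,0,-0.05],[0,0,0]],[[0,0,-0.15],[0,0,0]],[[0,0,-0.3],[0,0,0]],[[0,0,-0.45],[0,0,0]],[[0,0,-0.6],[0,0,0]]]'
python3 -m handwheel '[[[0.2,0,0],[0,0,0]],[[0.4,0,0],[0,0,0]],[[0.6,0,0],[0,0,0]],[[0.6,0,0],[0,0,0]],[[0.6,0,0],[0,0,0]]]'
python3 - <<'E'
from h import *
go([.437,-.219,.12],-171.6)
s=snapshot("side"); save(s,"s3"); t=snapshot("top")
r=np.radians(8.4)
for nm,x in(("side",s),("top",t)):
    S=cloud(x).reshape(-1,3); S=S[~np.isnan(S[:,0])]
    L=(S[:,:2]-[.435,-.219])@np.array([[np.cos(r),-np.sin(r)],[np.sin(r),np.cos(r)]])
    for z in (.075,.09,.11,.13,.138):
        q=(abs(L[:,0])<.03)&(abs(L[:,1])<.1)&(abs(S[:,2]-z)<.006)
        if q.sum()>5: print(nm,z,q.sum(),np.round(np.percentile(L[q,0]*1000,[3,97]),1),np.round(np.percentile(L[q,1]*1000,[1,99]),1))
    q=(abs(L[:,0])<.03)&(abs(L[:,1])<.1)&(S[:,2]>.12)&(S[:,2]<.2); print("top z",np.percentile(S[q,2],[50,90,98]))
W=cloud(t)
for n,a in(("stamp",(280,320,205,245,.006,.1)),("tape",(265,300,255,292,.008,.03)),("tin",(285,325,320,360,.015,.05))):
    P=W[a[0]:a[1],a[2]:a[3]].reshape(-1,3); P=P[(P[:,2]>a[4])&(P[:,2]<a[5])]; print(n,cv2.minAreaRect((P[:,:2]*1000).astype(np.float32)))
E
```

```text
clock: 13.52
tool_pos: [0.4356, -0.2155, 0.2409]
orientation: [180.0, -0.0, -171.6]
force: [1.1, 0.2, 0.2]
opening: 0.0525
clock: 13.93
tool_pos: [0.3158, -0.2332, 0.2403]
orientation: [-180.0, 0.1, -171.7]
force: [0.7, 0.1, 0.0]
opening: 0.0526
at [ 0.3158 -0.2332  0.2403] [-1.7997e+02  1.3000e-01 -1.7169e+02] t 13.93 F [0.7 0.1 0. ] op 0.0526
shift [-0.6085 -0.017   0.6029] turn [-0.0001  0.0004 -0.0002]
side 0.075 156 [-5.9  7.7] [-79.5  79.9]
side 0.09 149 [-5.9  7.4] [-79.5  79.3]
side 0.11 158 [-6.  7.] [-80.3  78.8]
side 0.13 155 [-6.1  8.1] [-80.4  79.1]
side 0.138 622 [-5.9  8. ] [-79.1  78.4]
top z [0.13864861 0.13980144 0.14033162]
top 0.075 19 [-5.9  4.5] [-68.8  84.3]
top 0.09 27 [-5.9  8.5] [-73.1  84.2]
top 0.11 22 [-5.9  6.5] [-68.8  83.9]
top 0.13 24 [-5.8  8.6] [-72.7  84.1]
top 0.138 900 [-5.5  8.4] [-74.3  82.9]
top z [0.13949437 0.14127618 0.14234252]
stamp ((382.1759948730469, 168.14700317382812), (40.8211784362793, 39.82950973510742), 55.58268356323242)
tape ((424.92364501953125, 84.27616882324219), (28.380165100097656, 53.50947189331055), 16.193567276000977)
tin ((0.0, 0.0), (0.0, 0.0), 0.0)
```

View pics/s3.png

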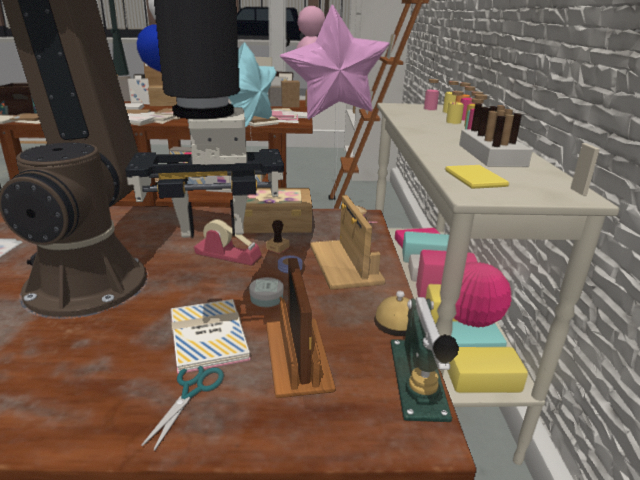

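The side view shows the board upright in the trough at (298,325). The tin (267,291), tape (290,265) and stamp (278,238) haven't moved, and the gripper is clear.

```bash
python3 -c "
from plant import *
close_job()"
```

```text
the job is handed in; nothing more can be done
```

The price board is off its stand and standing upright in the trough of the rack. I let go, moved the arm clear and handed the job in at about 14 s.

- **Taking it down:** I gripped the board at the middle of its top edge, raised it 1.5 mm and slid it about 16 mm to the robot's right, until it stopped at about 10 N. I backed it off about 1.6 mm in all because it was still pressing slightly at the end wall, then drew it straight off. Forces while drawing it off stayed under about 6 N.
- **Placing it:** I lowered it onto the trough floor, touching down at about 10 N, and released it.
- **Last checks:** Its top edge is at 139–141 mm, against 140 mm expected when it is on the floor. It is vertical and about 1 mm off centre across the trough. Along the trough it is within about 1 mm of centre in the side view and about 4 mm in the top view.
- **Other objects:** The tin, tape and stamp are at the same places in the side picture as before. The final top view could not confirm this by measurement: the tin gave no reading, and the tape and stamp figures were off, apparently because the arm was in the way.

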